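# Stow the stop bar and shut the stayed lid

## Task

Put the short stop bar that lies loose beside the open chest away: set it down flat on the chest's floor, not dropping it in. Then break the folding lid stay at its knee by pressing down the thumb tab there, while the lid still stands up, and after that lower the lid fully shut without slamming or forcing it. Leave the long stop bar behind the chest and the tape roll where they are.

Things in the scene. Friction and masses are not known exactly. Their poses are not given: they have to be found in the camera images.
- chest: Low grey open steel chest, fixed, 200 mm (its x) by 210 mm (its y), 65 mm high; walls 6 mm; inside floor (rubber mat) 10 mm above the worktop. Origin: centre of its underside. At yaw 0 its +x points away from the robot; the lid is hinged on its +x (far) rim; the folding stay is outside its +y (left) wall. A wire carrying handle stands out 13 mm from the -y wall.
- hinge_line (a point): Middle of the lid's hinge line, on top of the chest's far rim, 65 mm above the worktop. Axes as the chest's; the hinge line runs along the chest's y.
- lid_edge (a point): Middle of the lid's free edge, mid-thickness. Flat grey panel, 206 mm from hinge line to free edge, 210 mm wide, 12 mm thick; its inner face passes through the hinge line. At the start it stands upright (89 degrees from shut) over the chest's far rim, free edge 271 mm above the worktop, outer face to the far side. Shut, it lies on the rim, top face at 77 mm.
- chest_lid (a joint): Lid angle in rad: 0 as found (standing up), 1.55 fully shut. The hinge is stiff: the lid stays wherever it is left and must be moved all the way; once the stay is broken some 2 to 5 N at the free edge moves it. With the stay locked straight it will not move. It can be drawn over from behind with closed fingers and then pressed down.
- thumb_tab (a point): Centre of the top face of the thumb tab: ribbed steel plate, 32 mm along the stay by 22 mm wide (chest y), on the lower link just before the knee, beside the left wall, 141 mm above the worktop at the start. Top face square to the stay's plane; link slopes up and away (chest +x) at 43 degrees. Pressed 25 to 40 mm square to the link (down and away about equally), it breaks the knee.
- stay_knee (a joint): Knee angle in rad: 0 locked (at its stop, just past straight), 0.12 exactly straight, larger as it folds; past 0.35 it is clearly broken; about 3.0 with the lid shut. It takes about 5 N on the thumb tab and stays where it is left.
- short_bar_mid (a point): Centre (half-way up) of the short stop bar: a loose pale bar with two dark holes in its top, 20 mm wide (its x), 130 mm long (its y), 14 mm high, about 0.04 kg, lying on the worktop left of the chest. Grasp across the 20 mm.
- long_bar: The long stop bar: similar but 14 x 165 x 15 mm, lying behind the chest; to be left alone. Origin: centre of its underside, long axis y.
- tape: Roll of masking tape, 91 mm across, 24 mm high, lying flat; to be left alone. Origin: centre of its underside.
- stay_foot (a point): Lower pivot of the stay on the chest's left wall; axes as the chest's. The stay is two flat steel links in a plane 10 mm outside that wall: the lower one 134 mm from this pivot to the knee, the upper one 99 mm from the knee to a pin on the lid's left edge, 135 mm from the hinge line. As the lid is lowered they fold flat beside the wall.

How it is judged (in metres and radians):
On the way, in this order (a step that is already met when the one before it is completed fails the run):
1. the short bar lies flat on the chest's floor while the lid is still up and the stay locked (x of short_bar_mid in the frame of chest between -0.09 and 0.09 m and y of short_bar_mid in the frame of chest between -0.095 and 0.095 m and height (world z) of short_bar_mid below 0.028 m and contact force between the fingers and short_bar below 0.2 N and value of joint stay_knee below 0.2 rad), for 0.2 s.
2. the stay's knee is broken (past 0.35 rad) with the lid still standing up (within 0.5 rad of how it was found) (value of joint stay_knee above 0.35 rad and value of joint chest_lid below 0.5 rad), for 0.1 s.
3. the lid is fully shut (value of joint chest_lid above 1.51 rad), for 0.2 s.
At the end, for the whole second after the job is handed in: The lid is shut (joint above 1.51 of 1.55 rad) and at rest, with the short bar lying at rest flat on the chest's floor (its centre inside the walls and less than 28 mm above the worktop) (value of joint chest_lid above 1.51 rad and velocity of joint chest_lid below 0.05 rad/s and x of short_bar_mid in the frame of chest between -0.09 and 0.09 m and y of short_bar_mid in the frame of chest between -0.095 and 0.095 m and height (world z) of short_bar_mid below 0.028 m and linear speed of short_bar below 0.02 m/s); the robot touches nothing.
It fails at once if the short bar was dropped into the chest (free of the fingers over it, its centre more than 80 mm above the worktop) (x of short_bar_mid in the frame of chest between -0.1 and 0.1 m and y of short_bar_mid in the frame of chest between -0.105 and 0.105 m and height (world z) of short_bar_mid above 0.08 m and contact force between the fingers and short_bar below 0.05 N).
It fails at once if the lid was slammed (closing faster than 2.5 rad/s) (velocity of joint chest_lid above 2.5 rad/s).
It fails at once if the lid was forced (more than 60 N on it) (contact force between the arm and chest_lid above 60 N).
It fails at once if a bystander (long bar, tape roll) was moved by more than 30 mm (distance of any of long_bar, tape from where it was at the start of the episode above 0.03 m).
It also fails if it takes over 59 s, if anything falls off the work surface, if the arm or the gripper's body presses on something with over 40 N, if the wrist force passes 120 N, or if a joint passes its speed limit or range.

## Robot

A 6-joint arm with a two-finger parallel gripper is mounted at the origin on a cart in front of the work surface, level with it; the furniture and walls round the work are solid. World frame = base frame: x ahead of the robot, y to its left, z up, the work surface at z = 0. Lengths are in mm, angles in rad, forces in N, time in s.
With the tool pointing down it reaches from about 400 to 825 mm from the base axis. Payload 7 kg.
Tool frame: the origin (TCP) lies midway between the tips of the shut fingers; the grasp point (between the pads) lies 19 mm behind it (robot.tcp_to_grasp is the distance from the TCP to the grasp point, in mm); x points along the fingers, y is the direction in which the jaws open and shut, and the axes are right-handed (so a half turn about x gives the same grasp; the last joint's range is limited). The gripper opens to 88 mm and grips with 3 to 60 N. Pads are 19 mm wide; open, the fingers measure 130 mm over their backs; the gripper's body (78 mm by 193 mm) begins 47 mm behind the grasp point.
Start: joints at [0.288, 0.359, 0.012, 0, -1.224, -0.288], TCP at [674.978, -0.019, 226.561] pointing down, gripper open.
Joint ranges: [-3.07, 3.07], [-1.43, 2.12], [-1.02, 1.25], [-3.03, 1.67], [-3.05, -0], [-3.03, 3.03]. Speed limits (rad/s): [2.39, 2.39, 3.01, 3.14, 3.14, 3.14].

## Interface

Orientations are given as a unit quaternion [w, x, y, z].
In Python, from rig import sensors, eyes, order, robot gives the robot as it stands.
- The arm moves only by the shell command python3 -m pendant 'ROWS' [FORCE]. ROWS is JSON, one flat list of numbers, 7 for each row, row after row: the shift along the tool's x, y, z in cm, then the turn, a rotation vector about the tool's x, y, z in rad, then the finger opening in cm, from 0 to 8.76. A call has 1 to 20 rows; each row is the pose to reach, as a shift and turn from the pose commanded when the call began, along the tool's axes at that moment; what a row does not reach only later rows make up. A row lasts 1/12 s, in which the tool goes at most 41.7 mm and 7.16 degrees, less where a joint would pass 70% of its speed; a pose out of reach is approached as far as the arm can. A call with a gripper value outside its range is refused whole. The fingers move at their own pace and stop on an object; FORCE is the grip in N (left out, the last holds). Time passes only in rows, so rows that repeat a pose let the fingers close. It gives the time, the measured TCP pose, the force and the opening at its end, in the units of the state.
- sensors.state(): the state, without advancing time (a new reading comes with each control period).
- eyes.snapshot(name): name is "scene" or "top" or "wrist"; returns a dict with "img" (400x640x3 uint8, red, green, blue), "fx", "fy", "cx", "cy" (pixels), "k1" (the pictures are not rectified: a ray, as slopes to the right and down, at radius r is drawn at 1 + k1 r^2 times it, then the intrinsics apply), "rvec" (rotation vector, rad) and "tvec" (3), from world to camera coordinates, as OpenCV has them; the wrist camera has in their place "tool_from_camera" (4x4, takes a point from camera to tool coordinates, whose origin is the TCP and whose axes are the tool frame's). Camera axes: x right, y down, z forward; pixel columns grow to the right and rows downward; lengths in mm; the calibration is good to about 2 mm. A picture is of the moment at which its call begins: read the wrist's pose just before it. There is no depth.
- order.finish_job(): hands the job in, once; it reports no verdict.
Trained networks look in a picture, given as the dict that the camera call returned (one of the last four; its "shot" number tells which), for a name from the list of things; names that differ only in an ending like _2 or _b are one class to them, and where a whole thing is asked for, a point or a joint stands for the part that bears it (a point fixed in the world has none). Each returns a list of dicts, best first, with "conf" (0 to 1); they miss things now and then, are a little off and sometimes report something else, mostly with a low value. They report only what shows in the picture. A call takes as long as a camera call.
- eyes.search_frame(picture, query): "bbox" ([left, top, right, bottom] in pixels, round what is visible of it).
- eyes.masks_of(picture, query): "region" (400x640 bool, what is visible of it) and "bbox" ([left, top, right, bottom] in pixels, round what is visible of it).
- eyes.pinpoint(picture, query): "position" ([row, column] in pixels: a listed point, or the origin of a listed thing).
The state is a dict: "time": time; "joint_positions": joint angles; "dq": joint speeds; "tau": joint torques, N m; "tool_pos": TCP position; "ee_rot": TCP orientation; "wrist_force": force on the tool from outside, world axes, zero at the start; "torque": the same for the moment, N m; "width": finger opening in mm.
Only numpy, scipy, OpenCV 4.12 (cv2) and the standard library are available. Lean on these libraries where they do the work, as an engineer would, in place of code of your own. Each camera call takes 0.05 s, during which the arm holds its last target.

## Working session

There is one attempt and no reset: what is moved stays moved. The work goes in short steps, Python scripts to look and compute and a shell command to move; the robot and the scene stay as the last step left them, time stands still between calls to the robot, and variables do not carry over. Pictures are saved under pics/ and viewed, and the job is handed in when it is done.

```bash
ls; mkdir -p pics; cat > h.py <<'E'
import numpy as np, cv2, json
from scipy.spatial.transform import Rotation as R
from rig import sensors, eyes, order, robot
def save(n,name):
    cv2.imwrite('pics/'+name+'.png', n['img'][:,:,::-1])
def q2R(q): return R.from_quat([q[1],q[2],q[3],q[0]]).as_matrix()
def cam(n,st=None):
    # returns world Rcw (cam->world), origin
    if 'rvec' in n:
        Rm=cv2.Rodrigues(np.array(n['rvec'],float))[0]; t=np.array(n['tvec'],float)
        return Rm.T, -Rm.T@t
    T=np.array(n['tool_from_camera']); Rt=q2R(st['ee_rot']); p=np.array(st['tool_pos'])
    return Rt@T[:3,:3], Rt@T[:3,3]+p
def ray(n,rc,st=None):
    r,c=rc
    x=(c-n['cx'])/n['fx']; y=(r-n['cy'])/n['fy']
    u,v=x,y
    for _ in range(20):
        s=1+n['k1']*(u*u+v*v); u,v=x/s,y/s
    Rm,o=cam(n,st); return o, Rm@np.array([u,v,1.])
def onz(n,rc,z,st=None):
    o,d=ray(n,rc,st); return o+d*(z-o[2])/d[2]
def proj(n,P,st=None):
    Rm,o=cam(n,st); p=Rm.T@(np.array(P,float)-o); u,v=p[0]/p[2],p[1]/p[2]
    s=1+n['k1']*(u*u+v*v); return np.array([n['cy']+n['fy']*v*s, n['cx']+n['fx']*u*s])
def tri(obs):
    A=np.zeros((3,3));b=np.zeros(3)
    for o,d in obs:
        d=d/np.linalg.norm(d);M=np.eye(3)-np.outer(d,d);A+=M;b+=M@o
    p=np.linalg.solve(A,b); res=[np.linalg.norm((np.eye(3)-np.outer(d,d)/(d@d))@(p-o)) for o,d in obs]
    return p,res
E
python3 - <<'E'
from h import *
print(sensors.state())
st=sensors.state()
obs={}
Q=['chest','hinge_line','lid_edge','thumb_tab','short_bar_mid','long_bar','tape','stay_foot']
for nm in ['scene','top','wrist']:
    n=eyes.snapshot(nm); save(n,nm+'0')
    print(nm,n['fx'],n['k1'],cam(n,st)[1])
    for q in Q:
        for p in eyes.pinpoint(n,q)[:2]:
            print(nm,q,np.round(p['position'],1),round(p['conf'],2), np.round(onz(n,p['position'],0,st),0))
            obs.setdefault(q,[]).append((p['conf'],nm,ray(n,p['position'],st)))
for q in obs:
    l=[o[2] for o in obs[q] if o[0]>.5]
    if len(l)>1: print(q,tri(l))
E
```

```text
pics
{'time': 0.0, 'joint_positions': array([ 2.88094770e-01,  3.59386278e-01,  1.10608186e-02, -3.97232418e-04,
       -1.22408838e+00, -2.88096179e-01]), 'dq': array([ 0.00114717, -0.00072537, -0.00022105, -0.00078459, -0.00130711,
       -0.00102302]), 'tau': array([-8.00930356e-04, -5.82726967e+01,  2.93058443e+01,  6.99745238e+00,
        6.93249181e-03, -2.06530804e-04]), 'tool_pos': array([ 6.74506481e+02, -1.44979399e-02,  2.25615445e+02]), 'ee_rot': array([ 0.49959439, -0.49957678,  0.50047361,  0.50035452]), 'wrist_force': array([-0.22674255,  0.6671445 ,  0.71463659]), 'torque': array([-0.06174373,  0.02569527,  0.00532677]), 'width': 87.89324960785741}
scene 440.8081452198752 -0.05156203230782699 [164.53353695 528.10434036 783.34940334]
scene chest [245.3 383. ] 0.7 [543.   4.   0.]
scene hinge_line [202.1 354.4] 0.67 [684. -41.   0.]
scene lid_edge [128.2 361.7] 0.9 [ 894. -271.    0.]
scene thumb_tab [227.7 345.8] 0.77 [637.  33.   0.]
scene thumb_tab [246.1 382.4] 0.67 [543.   7.   0.]
scene short_bar_mid [305.8 270.4] 0.91 [581. 291.   0.]
scene long_bar [213.1 298. ]
[... 913 characters left out ...]
line (array([642.14544756,   2.55643226,  61.75855462]), [np.float64(1.9869207088877983), np.float64(0.6426953059594748), np.float64(2.2944299147714284)])
lid_edge (array([643.6985453 ,   4.05471854, 267.85728745]), [np.float64(1.2465786176561187), np.float64(1.653341008418032), np.float64(1.188194808122743)])
thumb_tab (array([164.53353695, 528.10434036, 783.34940334]), [np.float64(4.4928816471569465e-13), np.float64(6.029142305872784e-13)])
short_bar_mid (array([585.39148763, 291.42641029,  -4.80050921]), [np.float64(2.124464989789817), np.float64(2.124464989789847)])
long_bar (array([740.51800186,  87.76499229,  -0.96510205]), [np.float64(5.08136623467858), np.float64(5.081366234678462)])
```

View pics/scene0.png

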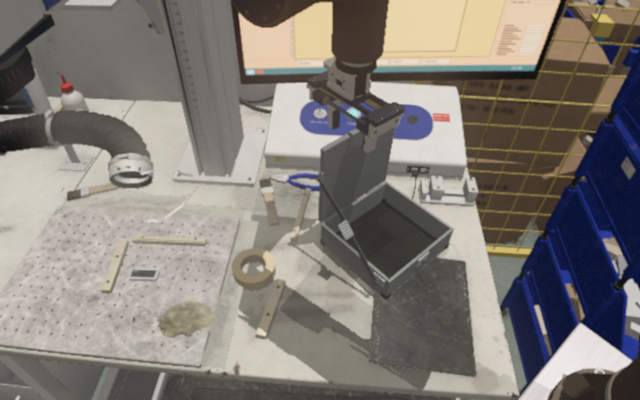

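View pics/top0.png

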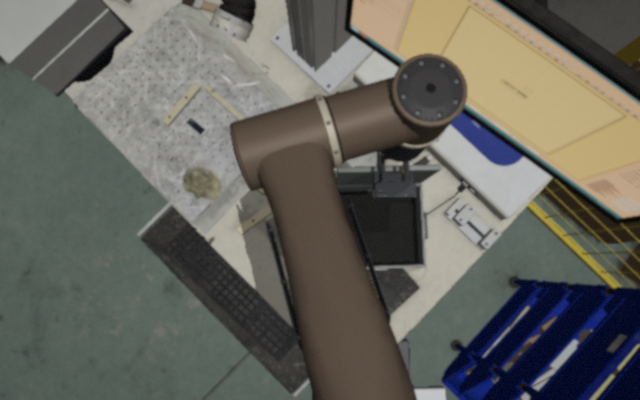

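View pics/wrist0.png

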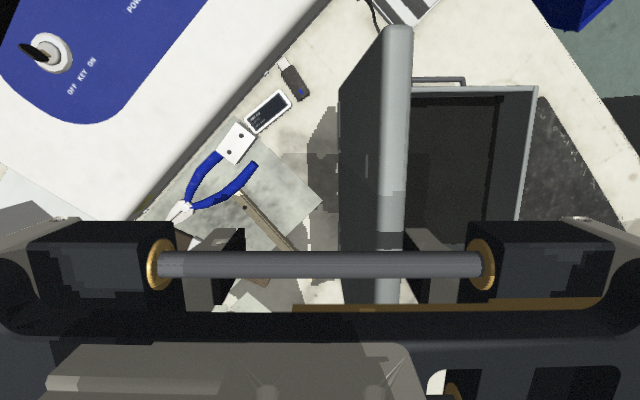

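The scene view shows the chest at about (385,240) with the lid standing. The short bar with two holes is at (270,306), the tape at (254,268), the stay tab at (346,229) and the long bar at (300,215). The wrist view shows the open fingers straddling the lid's top edge, so I have to go straight up first. Then I'll look over the bar.

```bash
python3 -m pendant '[-4,0,0,0,0,0,8,-8,0,0,0,0,0,8,-12,0,0,0,0,0,8,-12,2,4,0,0,0,8,-12,4,8,0,0,0,8,-12,6,12,0,0,0,8,-12,8,16,0,0,0,8,-12,9,20,0,0,0,8,-12,9,20,0,0,0,8,-12,9,20,0,0,0,8]'
python3 - <<'E'
from h import *
st=sensors.state(); print(st['time'],st['tool_pos'],st['ee_rot'],st['wrist_force'])
Q=['chest','hinge_line','lid_edge','thumb_tab','short_bar_mid','long_bar','tape','stay_foot']
obs={}
for nm in ['scene','top','wrist']:
    n=eyes.snapshot(nm); save(n,nm+'1')
    for q in Q:
        for p in eyes.pinpoint(n,q)[:2]:
            print(nm,q,np.round(p['position'],1),round(p['conf'],2), np.round(onz(n,p['position'],0,st),0))
            if p['conf']>.5: obs.setdefault(q,[]).append(ray(n,p['position'],st))
    for q in ['short_bar_mid','tape','long_bar','chest']:
        for m in eyes.masks_of(n,q)[:1]:
            z={'short_bar_mid':14,'tape':24,'long_bar':15,'chest':65}[q]
            ys,xs=np.nonzero(m['region']); (cx,cy),(w,h),a=cv2.minAreaRect(np.c_[xs,ys].astype(np.float32))
            box=cv2.boxPoints(((cx,cy),(w,h),a))
            print(nm,q,'mask',round(m['conf'],2),[np.round(onz(n,(b[1],b[0]),z,st)[:2],0).tolist() for b in box])
for q in obs:
    if len(obs[q])>1: print(q,tri(obs[q]))
E
```

```text
time: 2.18
tool_pos: [583.9, 203.1, 346.7]
ee_rot: [0.499, -0.501, 0.499, 0.501]
wrist_force: [-0.4, -0.5, 0.0]
width: 79.8
2.1833 [583.8706205  203.09088541 346.70680729] [ 0.49922246 -0.50089292  0.49879129  0.50108929] [-0.35552362 -0.54772941  0.03334118]
scene chest [245.1 384.3] 0.57 [542.   1.   0.]
scene hinge_line [282.1 374.1] 0.73 [487.  90.   0.]
scene hinge_line [204.2 355.7] 0.57 [677. -38.   0.]
scene lid_edge [126.6 360.5] 0.67 [ 902. -274.    0.]
scene lid_edge [212.6 300.2] 0.56 [743.  85.   0.]
scene thumb_tab [229.8 345. ] 0.92 [633.  39.   0.]
scene thumb_tab [214.3 297.2] 0.52 [743.  94.  -0.]
scene short_bar_mid [305.6 271.4] 0.71 [580. 290.   0.]
scene long_bar [214.2 299.8] 0.89 [740.  89.  -0.]
scene tape [267.3 254.2] 0.61 [681. 262.   0.]
scene stay_foot [280.  375.6] 0.92 [488.  84.   0.]
scene short_bar_mid mask 0.77 [[540.0, 356.0], [624.0, 248.0], [602.0, 236.0], [521.0, 344.0]]
scene tape mask 0.76 [[741.0, 277.0], [682.0, 206.0], [597.0, 269.0], [651.0, 334.0]]
scene long_bar mask 0.83 [[682.0, 165.0], [792.0, 32.0], [776.0, 23.0], [667.0, 157.0]]
sc
[... 1964 characters left out ...]
218606), np.float64(68.374142298534), np.float64(25.94795037146751), np.float64(21.57045380721106)])
short_bar_mid (array([579.30914477, 291.18297983,   5.1217628 ]), [np.float64(1.5545506763307486), np.float64(6.0840058733305415), np.float64(4.661967580420221)])
long_bar (array([742.67184512,  84.45687353,  -6.79566625]), [np.float64(1.7410786761609367), np.float64(7.978744818339919), np.float64(7.095343496902148)])
tape (array([673.50996132, 264.54009499,   8.56994785]), [np.float64(1.5476434581848915), np.float64(1.547643458184783)])
stay_foot (array([463.20777521, 112.86824715,  54.16591143]), [np.float64(3.3202182162431475), np.float64(6.392681135661219), np.float64(3.893229886538956)])
```

View pics/wrist1.png

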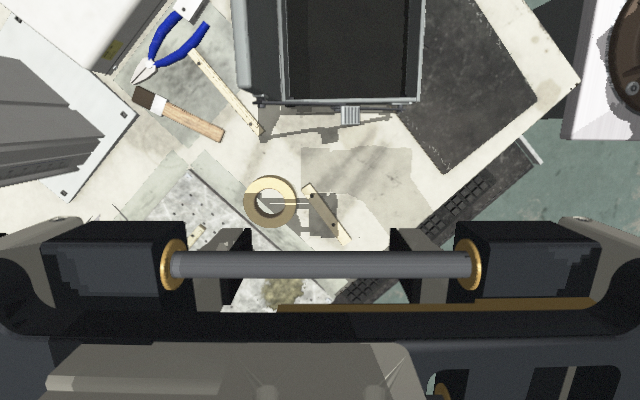

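View pics/top1.png

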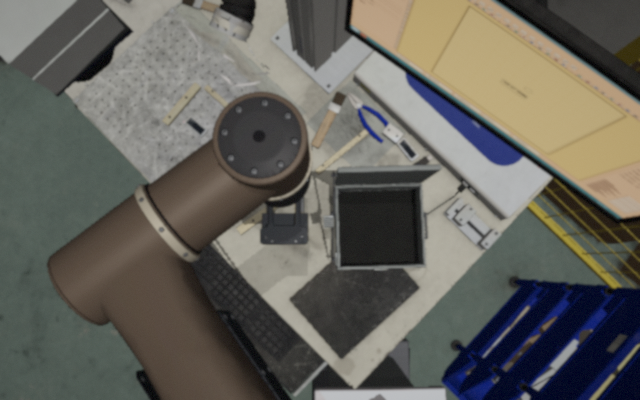

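The wrist view shows the bar from (305,187) to (345,245), just right of the tape, with the stay tab at (349,115). The scene and wrist masks both put the bar centre at about (572,296), yawed about 36°. I'll move above it, turn, and go down to z≈70.

```bash
python3 -m pendant '[0,0.4,3,-0.105,0,0,5,0,0.8,6,-0.21,0,0,5,0,1.2,9.3,-0.315,0,0,5,4,1.2,9.3,-0.42,0,0,5,8,1.2,9.3,-0.525,0,0,5,12,1.2,9.3,-0.63,0,0,5,16,1.2,9.3,-0.63,0,0,5,20,1.2,9.3,-0.63,0,0,5,24,1.2,9.3,-0.63,0,0,5,27.5,1.2,9.3,-0.63,0,0,5,27.5,1.2,9.3,-0.63,0,0,5,27.5,1.2,9.3,-0.63,0,0,5]' 20
python3 - <<'E'
from h import *
st=sensors.state(); print(st['time'],st['tool_pos'],q2R(st['ee_rot']).round(3).tolist(),st['wrist_force'],st['width'])
for nm in ['scene','wrist']:
    n=eyes.snapshot(nm); save(n,nm+'2')
    for m in eyes.masks_of(n,'short_bar_mid')[:1]:
            ys,xs=np.nonzero(m['region']); (cx,cy),(w,h),a=cv2.minAreaRect(np.c_[xs,ys].astype(np.float32))
            box=cv2.boxPoints(((cx,cy),(w,h),a))
            print(nm,'mask',round(m['conf'],2),[np.round(onz(n,(b[1],b[0]),14,st)[:2],0).tolist() for b in box])
E
```

```text
time: 5.13
tool_pos: [572.4, 292.2, 70.4]
ee_rot: [0.319, -0.63, 0.322, 0.631]
wrist_force: [-0.5, 0.8, 1.1]
width: 49.9
5.1333 [572.36373796 292.18253531  70.36689559] [[-0.003, -0.808, -0.589], [-0.003, -0.589, 0.808], [-1.0, 0.004, -0.001]] [-0.47120016  0.80074989  1.1015476 ] 49.94496922516087
scene mask 0.91 [[540.0, 356.0], [613.0, 261.0], [592.0, 249.0], [520.0, 345.0]]
wrist mask 0.68 [[618.0, 244.0], [601.0, 232.0], [524.0, 335.0], [543.0, 349.0]]
```

```bash
python3 - <<'E'
import cv2
a=cv2.imread('pics/scene2.png')[180:360,180:480]; cv2.imwrite('pics/scene2c.png',cv2.resize(a,None,fx=2.6,fy=2.6,interpolation=cv2.INTER_CUBIC))
E
```

```text
(no output)
```

View pics/scene2c.png

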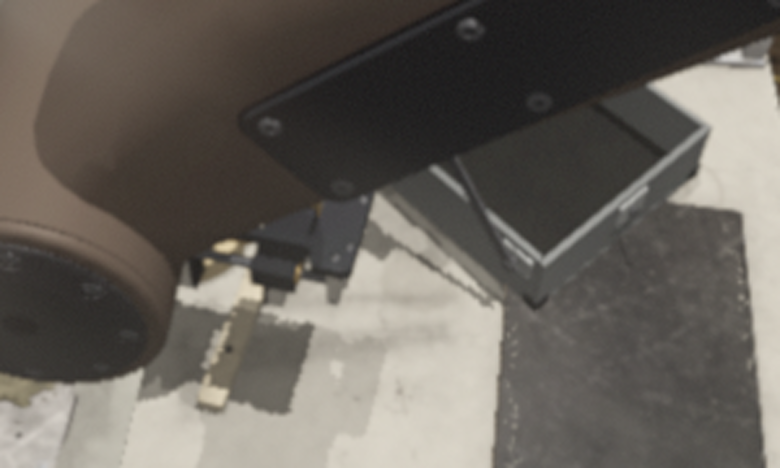

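View pics/wrist2.png

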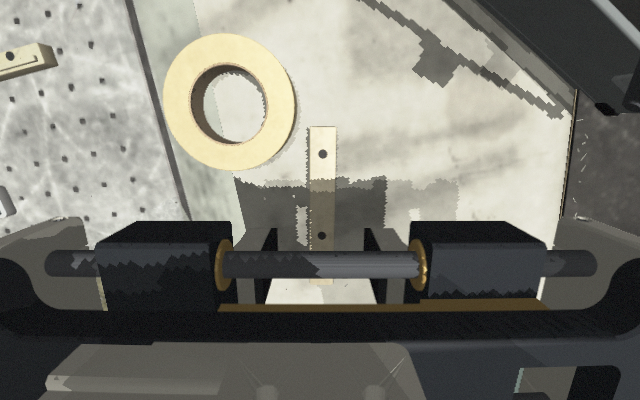

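The bar runs vertically at columns 308–336, centred between the fingers and aligned with them. I'll descend and grip.

```bash
python3 -m pendant '[3,0,0,0,0,0,5,5,0,0,0,0,0,5,6,0,0,0,0,0,5,6.5,0,0,0,0,0,5,6.5,0,0,0,0,0,5,6.5,0,0,0,0,0,5]' 20; python3 -m pendant '[0,0,0,0,0,0,1,0,0,0,0,0,0,1,0,0,0,0,0,0,1,0,0,0,0,0,0,1,0,0,0,0,0,0,1,0,0,0,0,0,0,1]' 20
```

```text
time: 5.83
tool_pos: [573.8, 293.6, 7.9]
ee_rot: [-0.321, 0.631, -0.32, -0.63]
wrist_force: [0.1, 0.0, 0.7]
width: 50.2
time: 6.33
tool_pos: [573.1, 293.1, 6.9]
ee_rot: [-0.321, 0.63, -0.32, -0.63]
wrist_force: [-0.9, -0.3, 2.0]
width: 19.8
```

```bash
python3 -m pendant '[-2,0,0,0,0,0,1,-5,0,0,0,0,0,1,-8,0,0,0.1,0,0,1,-11,0,0,0.2,0,0,1,-14,0,0,0.3,0,0,1,-17,0,0,0.4,0,0,1,-20,0,0,0.5,0,0,1,-22,0,0,0.6,0,0,1,-22,0,0,0.63,0,0,1,-22,0,0,0.63,0,0,1,-22,0,0,0.63,0,0,1]' 30
python3 - <<'E'
from h import *
st=sensors.state(); print(st['time'],st['tool_pos'],q2R(st['ee_rot']).round(3).tolist(),st['wrist_force'],st['width'])
Q=['chest','hinge_line','lid_edge','thumb_tab','stay_foot']
for nm in ['scene','top']:
    n=eyes.snapshot(nm); save(n,nm+'3')
    for q in Q:
        for p in eyes.pinpoint(n,q)[:2]:
            print(nm,q,np.round(p['position'],1),round(p['conf'],2), np.round(onz(n,p['position'],{'chest':0,'hinge_line':65,'lid_edge':271,'thumb_tab':141,'stay_foot':41}[q],st),0))
E
```

```text
time: 7.25
tool_pos: [572.5, 292.8, 226.1]
ee_rot: [0.499, -0.5, 0.5, 0.5]
wrist_force: [-0.3, 0.1, -0.5]
width: 19.5
7.25 [572.54060896 292.8011201  226.09920595] [[-0.001, -1.0, -0.001], [-0.0, -0.001, 1.0], [-1.0, 0.001, -0.0]] [-0.3091662   0.05557913 -0.49141131] 19.50905383295049
scene chest [246.7 383.3] 0.71 [540.   6.   0.]
scene chest [214.  298.4] 0.38 [742.  91.   0.]
scene hinge_line [202.  355.2] 0.71 [640.   5.  65.]
scene thumb_tab [226.2 346.3] 0.94 [554. 119. 141.]
scene stay_foot [281.  374.6] 0.56 [471. 111.  41.]
top chest [227.5 375.6] 0.81 [544.   3.   0.]
top hinge_line [186.2 380.2] 0.76 [639.  -4.  65.]
top lid_edge [167.5 390.1] 0.7 [646.  -1. 271.]
top thumb_tab [219.7 326.3] 0.79 [553. 127. 141.]
top stay_foot [261.  332.7] 0.74 [462. 112.  41.]
top stay_foot [221.6 327.3] 0.15 [557. 124.  41.]
```

View pics/scene3.png

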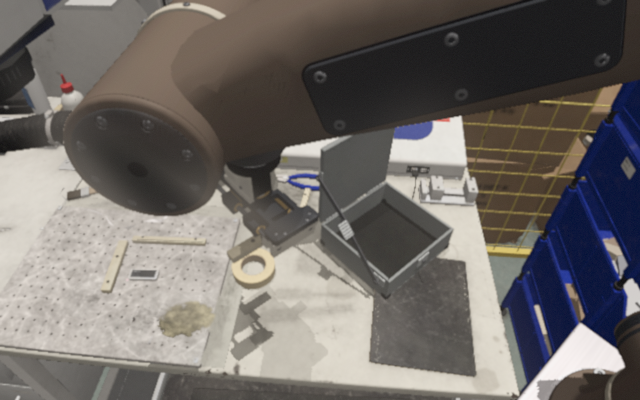

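View pics/top3.png

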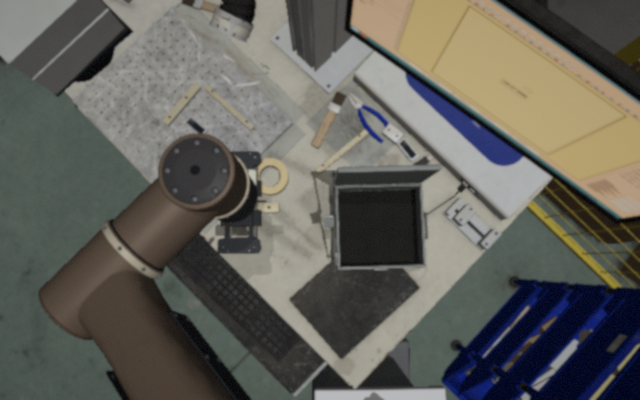

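```bash
python3 - <<'E'
from h import *
n=eyes.snapshot('top'); n2=eyes.snapshot('scene')
im=cv2.resize(n['img'][150:290,300:460,::-1],None,fx=5,fy=4.2857,interpolation=cv2.INTER_CUBIC)
im=cv2.resize(n['img'][160:280,300:450,::-1],None,fx=5,fy=5,interpolation=cv2.INTER_CUBIC); cv2.imwrite('pics/topc.png',im)
im=cv2.resize(n2['img'][120:310,300:470,::-1],None,fx=3.1,fy=3.1,interpolation=cv2.INTER_CUBIC); cv2.imwrite('pics/scenec.png',im)
def chest(c,yaw):
    C,S=np.cos(yaw),np.sin(yaw)
    return lambda x,y,z:(c[0]+C*x-S*y,c[1]+S*x+C*y,z)
for yaw in [0,-.03,.03]:
    f=chest((544,4),yaw)
    print(yaw,[np.round(proj(n,f(*p))[::-1],0).tolist() for p in [(-100,105,65),(-100,-105,65),(100,105,65),(100,-105,65)]])
E
```

```text
0 [[334.0, 269.0], [423.0, 268.0], [333.0, 184.0], [421.0, 184.0]]
-0.03 [[333.0, 267.0], [422.0, 269.0], [334.0, 183.0], [422.0, 185.0]]
0.03 [[335.0, 270.0], [424.0, 266.0], [332.0, 186.0], [419.0, 182.0]]
```

View pics/topc.png

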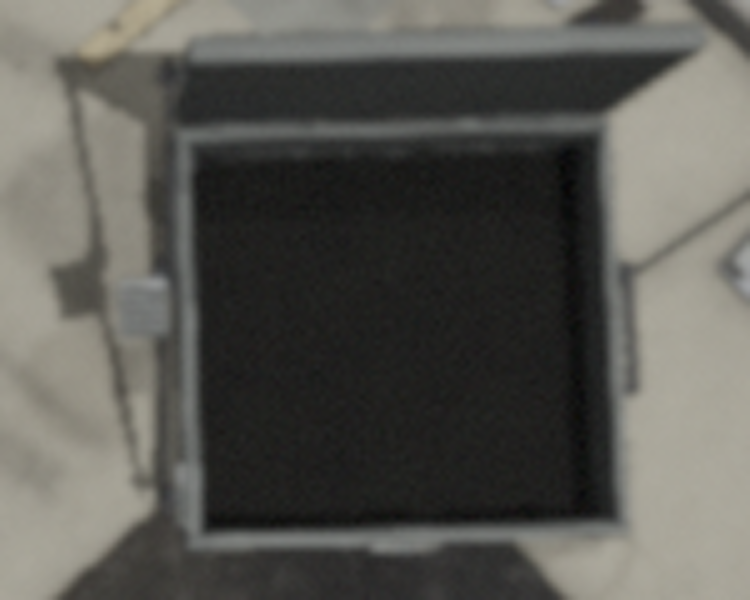

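View pics/scenec.png

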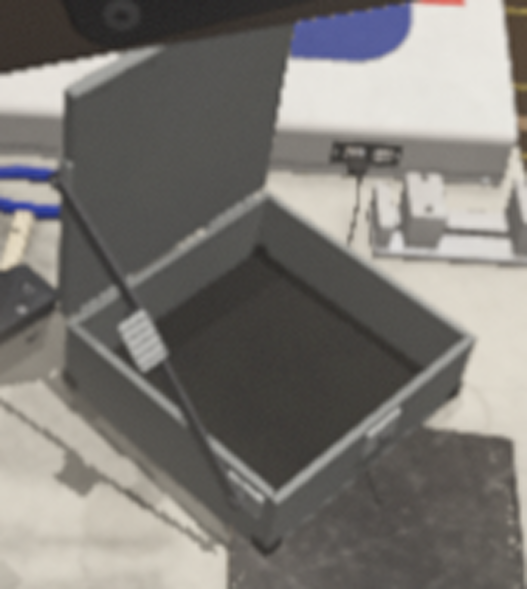

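```bash
python3 -m pendant '[0,2.5,-1,0,0,0,1,0,5.2,-4,0,0,0,1,0,5.2,-7,0,0,0,1,0,5.2,-10,0,0,0,1,0,5.2,-13,0,0,0,1,0,5.2,-16,0,0,0,1,0,5.2,-19,0,0,0,1,0,5.2,-22,0,0,0,1,0,5.2,-25,0,0,0,1,0,5.2,-28,0,0,0,1,0,5.2,-29.1,0,0,0,1,3,5.2,-29.1,0,0,0,1,6,5.2,-29.1,0,0,0,1,9,5.2,-29.1,0,0,0,1,12,5.2,-29.1,0,0,0,1,14,5.2,-29.1,0,0,0,1,14,5.2,-29.1,0,0,0,1,14,5.2,-29.1,0,0,0,1]' 30
python3 - <<'E'
from h import *
st=sensors.state(); print(st['time'],st['tool_pos'],st['wrist_force'],st['width'])
for nm in ['scene','wrist']:
    n=eyes.snapshot(nm); save(n,nm+'4')
E
```

```text
time: 9.45
tool_pos: [520.7, 1.9, 86.2]
ee_rot: [0.499, -0.5, 0.501, 0.5]
wrist_force: [0.5, -1.1, 0.1]
width: 19.6
9.45 [520.67537844   1.8548997   86.2295935 ] [ 0.51243599 -1.08579038  0.11650914] 19.560232227402064
```

View pics/scene4.png

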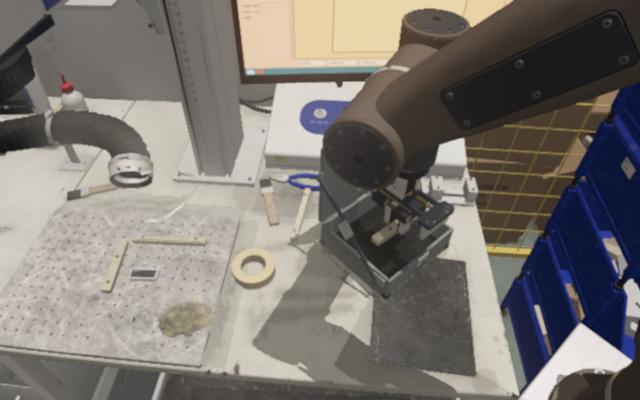

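View pics/wrist4.png

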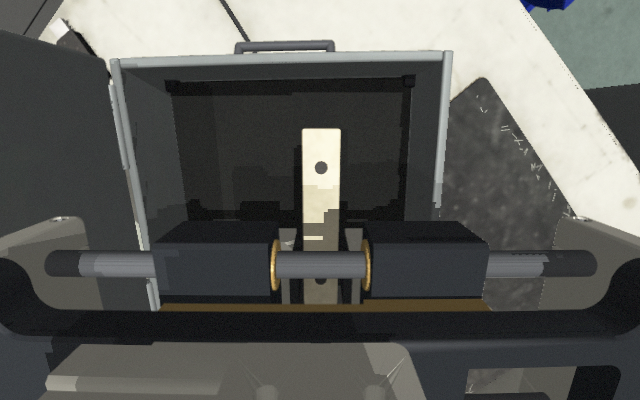

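The bar is held at columns 302–340 in the wrist view, level and inside the walls (rim from 115 to 450). I'll lower it gently.

```bash
python3 -m pendant '[2,0,0,0,0,0,1,4,0,0,0,0,0,1,5.5,0,0,0,0,0,1,6.2,0,0,0,0,0,1,6.6,0,0,0,0,0,1,6.6,0,0,0,0,0,1,6.6,0,0,0,0,0,1]' 30; python3 -m pendant '[0.1,0,0,0,0,0,1,0.2,0,0,0,0,0,1,0.2,0,0,0,0,0,1,0.2,0,0,0,0,0,1]' 10
```

```text
time: 10.13
tool_pos: [521.8, 2.3, 21.6]
ee_rot: [0.5, -0.5, 0.499, 0.5]
wrist_force: [0.3, 0.2, 0.1]
width: 19.6
time: 10.47
tool_pos: [521.2, 2.0, 18.9]
ee_rot: [0.5, -0.5, 0.5, 0.5]
wrist_force: [0.4, -0.1, -0.3]
width: 19.9
```

```bash
python3 -m pendant '[0.05,0,0,0,0,0,1,0.1,0,0,0,0,0,1,0.15,0,0,0,0,0,1,0.2,0,0,0,0,0,1,0.2,0,0,0,0,0,1]' 10
```

```text
time: 10.88
tool_pos: [521.0, 2.0, 16.8]
ee_rot: [-0.5, 0.5, -0.5, -0.5]
wrist_force: [-2.0, -0.1, 3.9]
width: 19.7
```

```bash
python3 -m pendant '[0,0,0,0,0,0,2.6,0,0,0,0,0,0,3.2,0,0,0,0,0,0,4,0,0,0,0,0,0,4,0,0,0,0,0,0,4,-1,0,0,0,0,0,4,-3,0,0,0,0,0,4,-6,0,0,0,0,0,4,-9,0,0,0,0,0,4,-12,0,0,0,0,0,4,-15,0,0,0,0,0,2,-18,0,0,0,0,0,0,-20,0,0,0,0,0,0,-20,0,0,0,0,0,0,-20,0,0,0,0,0,0]' 10
python3 - <<'E'
from h import *
st=sensors.state(); print(st['time'],st['tool_pos'],st['wrist_force'],st['width'])
obs={}
for nm in ['scene','wrist','top']:
    n=eyes.snapshot(nm); save(n,nm+'5')
    for q in ['short_bar_mid','thumb_tab','stay_foot','hinge_line','lid_edge','chest']:
        for p in eyes.pinpoint(n,q)[:1]:
            print(nm,q,np.round(p['position'],1),round(p['conf'],2), np.round(onz(n,p['position'],{'short_bar_mid':17,'chest':0,'hinge_line':65,'lid_edge':271,'thumb_tab':141,'stay_foot':41}[q],st),0))
            if p['conf']>.5: obs.setdefault(q,[]).append(ray(n,p['position'],st))
for q in obs:
    if len(obs[q])>1: print(q,tri(obs[q]))
E
```

```text
time: 12.13
tool_pos: [521.4, 2.2, 218.6]
ee_rot: [0.501, -0.5, 0.499, 0.5]
wrist_force: [0.4, 0.3, -1.3]
width: 12.3
12.1333 [521.43220172   2.16609123 218.56092495] [ 0.36890665  0.32245138 -1.34101107] 12.342968821370006
scene short_bar_mid [243.5 388.6] 0.67 [531.   2.  17.]
scene thumb_tab [230.3 346.6] 0.75 [546. 125. 141.]
scene stay_foot [283.  373.9] 0.63 [468. 115.  41.]
scene hinge_line [204.6 354.9] 0.96 [635.  11.  65.]
scene lid_edge [123.2 358.2] 0.85 [658.  -1. 271.]
scene chest [248.4 384.4] 0.55 [535.   8.   0.]
wrist short_bar_mid [177.8 321.9] 0.81 [520.   3.  17.]
wrist hinge_line [185.9 209.3] 0.76 [644.   3.  65.]
wrist chest [175.1 302.1] 0.59 [546.   3.   0.]
top thumb_tab [221.5 325.6] 0.44 [549. 128. 141.]
top hinge_line [186.  376.8] 0.56 [639.   4.  65.]
short_bar_mid (array([523.74780901,   4.24881234,  22.96431591]), [np.float64(4.502787145545029), np.float64(4.502787145545011)])
hinge_line (array([642.5100081 ,   4.05693642,  57.13606467]), [np.float64(2.102687920797433), np.float64(4.13692599354276), np.float64(2.279834965269136)])
chest (array([543.09747231,   2.97616849,  -9.40428654]), [np.float64(3.584168053626328), np.float64(3.5841680536262115)])
```

View pics/wrist5.png

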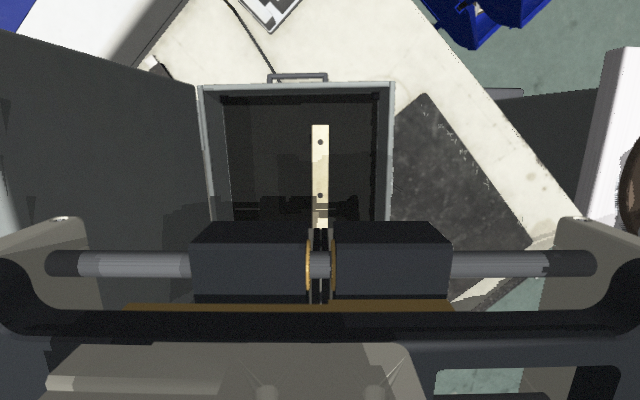

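View pics/scene5.png

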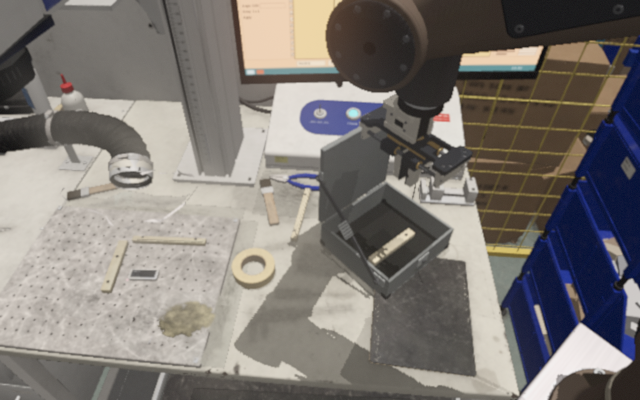

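```bash
python3 - <<'E'
from h import *
n=eyes.snapshot('top'); s=eyes.snapshot('scene'); w=eyes.snapshot('wrist')
st={'tool_pos':[583.87,203.09,346.7],'ee_rot':[0.4995,-0.5005,0.4995,0.5005]}
a=ray(n,(221.3,328.6)); b=ray(s,(229.7,346.1)); c=ray(w,(115,350),st)
print(tri([a,b,c]),tri([a,b]),tri([b,c]),tri([a,c]))
print(onz(n,(221.3,328.6),141),onz(s,(229.7,346.1),141),onz(w,(115,350),141,st))
# tab corners in top at z~141
for x,y in [(118,278),(168,278),(118,335),(168,335)]: print(onz(n,(y/5+160,x/5+300),141).round(0))
W=cv2.imread('pics/wrist1.png')[80:150,230:430]; cv2.imwrite('pics/w1c.png',cv2.resize(W,None,fx=4,fy=4,interpolation=cv2.INTER_CUBIC))
E
```

```text
(array([548.51938647, 124.62659177, 140.17641943]), [np.float64(3.0513394775647567), np.float64(0.5282450675394081), np.float64(3.1397849942732496)]) (array([550.12035778, 121.88799386, 136.28316793]), [np.float64(0.23520846974251217), np.float64(0.23520846974243742)]) (array([547.31806665, 126.86320816, 142.49238893]), [np.float64(1.1691091470232857), np.float64(1.1691091470233606)]) (array([548.84197015, 124.87984563, 148.99532498]), [np.float64(2.986526516317167), np.float64(2.9865265163171717)])
[549.57457733 121.79548479 141.        ] [547.4949693  124.99198292 141.        ] [547.9478657  127.71338212 141.        ]
[562. 133. 141.]
[562. 111. 141.]
[537. 133. 141.]
[537. 111. 141.]
```

View pics/w1c.png

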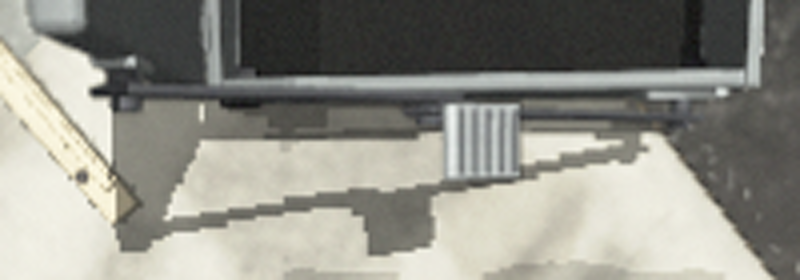

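The bar lies flat on the mat at columns 312–328 (wrist), centre about (520,3). The tab centre triangulates to about (548,124,141). Next I yaw the tool 90°, so the gripper body clears the lid and stay, and move over to the tab.

```bash
python3 -m pendant '[0,-0.1,1,0.113,0,0,0,0,-0.2,2,0.226,0,0,0,0,-0.3,3,0.339,0,0,0,0,-0.4,4,0.452,0,0,0,0,-0.5,5,0.565,0,0,0,0,-0.6,6,0.678,0,0,0,0,-0.7,7,0.791,0,0,0,0,-0.8,8,0.904,0,0,0,0,-0.9,9,1.017,0,0,0,0,-0.9,10,1.13,0,0,0,0,-0.9,11,1.243,0,0,0,0,-0.9,12,1.356,0,0,0,0,-0.9,12.2,1.469,0,0,0,0,-0.9,12.2,1.571,0,0,0,0,-0.9,12.2,1.571,0,0,0,0,-0.9,12.2,1.571,0,0,0]' 10
python3 - <<'E'
from h import *
st=sensors.state(); print(st['time'],st['tool_pos'],q2R(st['ee_rot']).round(3).tolist(),st['wrist_force'],st['width'],st['joint_positions'])
for nm in ['scene','wrist']:
    n=eyes.snapshot(nm); save(n,nm+'6')
    for p in eyes.pinpoint(n,'thumb_tab')[:2]: print(p['position'],p['conf'],onz(n,p['position'],141,st))
E
```

```text
time: 14.67
tool_pos: [530.0, 124.0, 216.5]
ee_rot: [0.707, -0.001, 0.707, 0.001]
wrist_force: [-0.2, 0.4, -0.0]
width: 0.6
14.6667 [529.95992977 124.00562791 216.53988181] [[-0.0, -0.003, 1.0], [-0.0, 1.0, 0.003], [-1.0, -0.0, -0.0]] [-0.19379874  0.36475786 -0.01673709] 0.6284703230359443 [ 5.89985207e-01  1.51243828e-01 -2.92302121e-01  5.65535080e-07
 -1.12730824e+00 -2.15768118e+00]
[228.4, 345.1] 0.81 [551.14667685 124.22594233 141.        ]
[228.2, 317.8] 0.95 [549.24112527 122.64620211 141.        ]
```

View pics/wrist6.png

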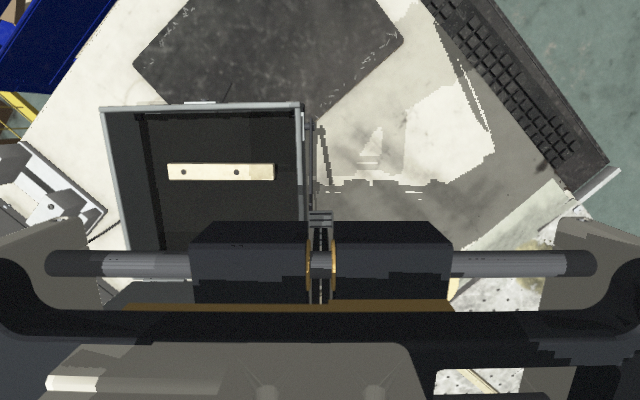

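View pics/scene6.png

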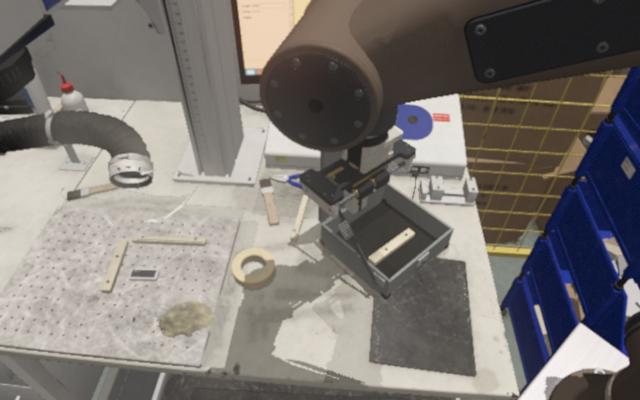

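```bash
python3 -m pendant '[3,0,0,0,0,0,0,5.5,0,0,0,0,0,0,6.1,0,0,0,0,0,0,6.5,0,0.4,0,0,0,0,6.9,0,0.8,0,0,0,0,7.3,0,1.1,0,0,0,0,7.3,0,1.1,0,0,0,0]'; python3 -m pendant '[0.25,0,0.2,0,0,0,0,0.5,0,0.4,0,0,0,0,0.75,0,0.6,0,0,0,0,0.75,0,0.6,0,0,0,0]'
```

```text
time: 15.45
tool_pos: [542.3, 124.3, 144.0]
ee_rot: [0.708, 0.0, 0.707, 0.0]
wrist_force: [-0.5, -0.2, 0.5]
width: 0.5
time: 15.78
tool_pos: [547.1, 124.0, 135.6]
ee_rot: [0.707, 0.0, 0.707, -0.0]
wrist_force: [-0.2, -0.5, 0.1]
width: 0.4
```

```bash
python3 - <<'E'
from h import *
st=sensors.state(); print(st['tool_pos'],st['wrist_force'])
n=eyes.snapshot('scene'); save(n,'scene7'); cv2.imwrite('pics/scene7c.png',cv2.resize(n['img'][120:310,290:470,::-1],None,fx=3.1,fy=3.1,interpolation=cv2.INTER_CUBIC))
for p in eyes.pinpoint(n,'thumb_tab')[:2]: print(p)
print(proj(n,st['tool_pos']))
n=eyes.snapshot('wrist'); save(n,'wrist7')
for p in eyes.pinpoint(n,'thumb_tab')[:2]: print(p,onz(n,p['position'],141,st))
E
```

```text
[547.07888827 123.95371525 135.63193593] [-0.22916617 -0.53656079  0.08568436]
{'position': [229.3, 341.4], 'conf': 0.61}
[231.3823692 346.4909055]
{'position': [256.8, 320.9], 'conf': 0.77} [553.25770635 124.97390415 141.        ]
{'position': [188.5, 200.2], 'conf': 0.52} [512.94703232  59.67886738 141.        ]
```

View pics/scene7c.png

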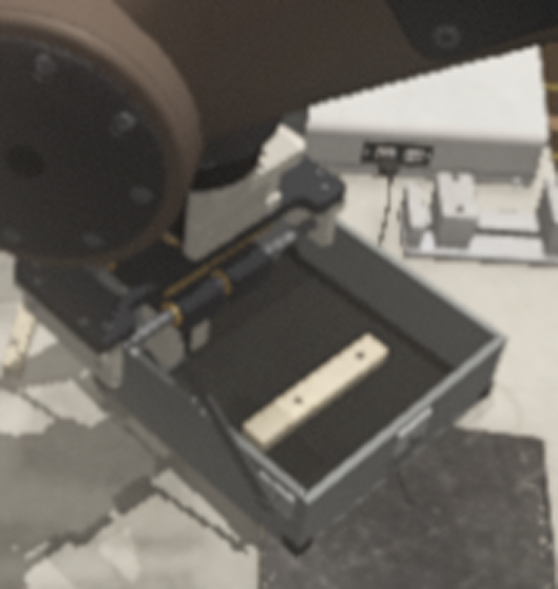

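View pics/wrist7.png

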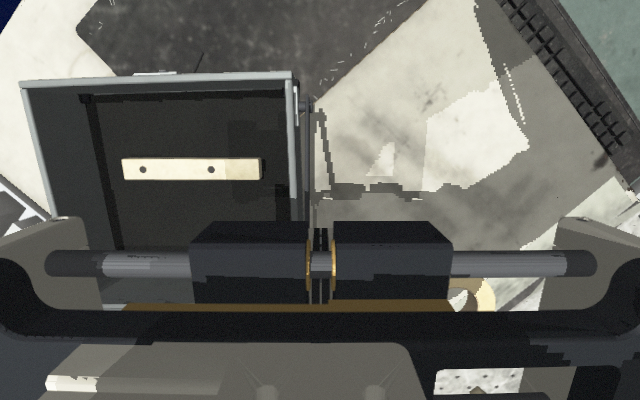

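```bash
python3 -m pendant '[0.25,0,0.2,0,0,0,0,0.5,0,0.4,0,0,0,0,0.5,0,0.4,0,0,0,0]';python3 -m pendant '[0.25,0,0.2,0,0,0,0,0.5,0,0.35,0,0,0,0,0.5,0,0.35,0,0,0,0]'
```

```text
time: 16.23
tool_pos: [551.4, 124.0, 130.8]
ee_rot: [0.707, -0.0, 0.707, -0.0]
wrist_force: [0.3, -0.2, 2.6]
width: 0.1
time: 16.48
tool_pos: [555.1, 124.1, 125.9]
ee_rot: [0.707, 0.0, 0.707, -0.0]
wrist_force: [1.1, -0.6, 3.6]
width: 1.1
```

```bash
python3 - <<'E'
from h import *
st=sensors.state(); print(st['tool_pos'],st['wrist_force'])
n=eyes.snapshot('scene'); cv2.imwrite('pics/scene8c.png',cv2.resize(n['img'][150:300,300:450,::-1],None,fx=4,fy=4,interpolation=cv2.INTER_CUBIC))
for q in ['thumb_tab','lid_edge','hinge_line']:
  for p in eyes.pinpoint(n,q)[:2]: print(q,p)
n=eyes.snapshot('top'); cv2.imwrite('pics/top8c.png',cv2.resize(n['img'][130:280,280:450,::-1],None,fx=4,fy=4,interpolation=cv2.INTER_CUBIC))
for q in ['thumb_tab','lid_edge','hinge_line']:
  for p in eyes.pinpoint(n,q)[:2]: print(q,p)
n=eyes.snapshot('wrist'); cv2.imwrite('pics/wrist8c.png',cv2.resize(n['img'][180:320,250:400,::-1],None,fx=4,fy=4,interpolation=cv2.INTER_CUBIC))
E
```

```text
[555.14264054 124.08695441 125.9029369 ] [ 1.14809655 -0.55437978  3.57192842]
thumb_tab {'position': [228.7, 341.7], 'conf': 0.72}
hinge_line {'position': [185.6, 377.2], 'conf': 0.89}
```

View pics/scene8c.png

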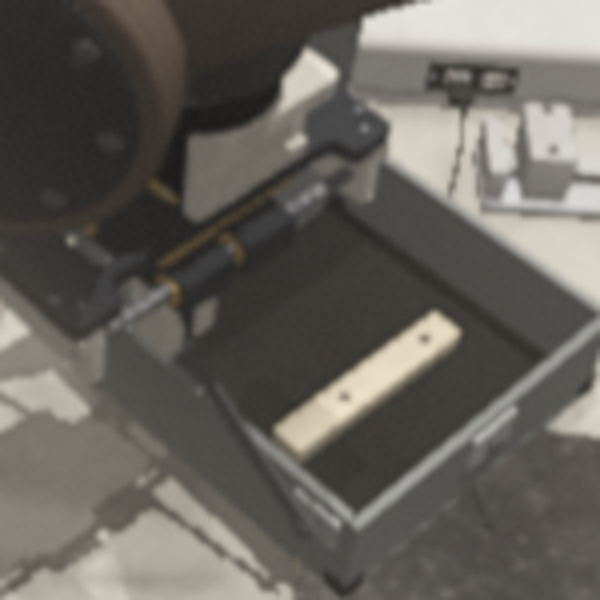

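View pics/top8c.png

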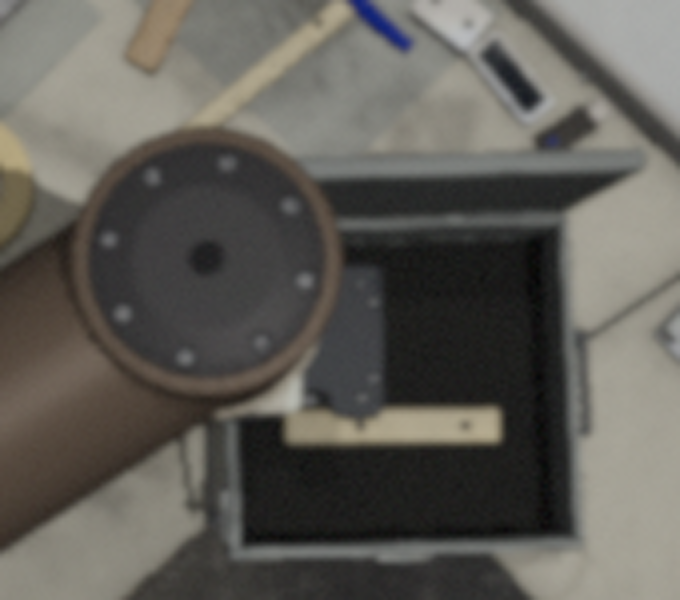

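View pics/wrist8c.png

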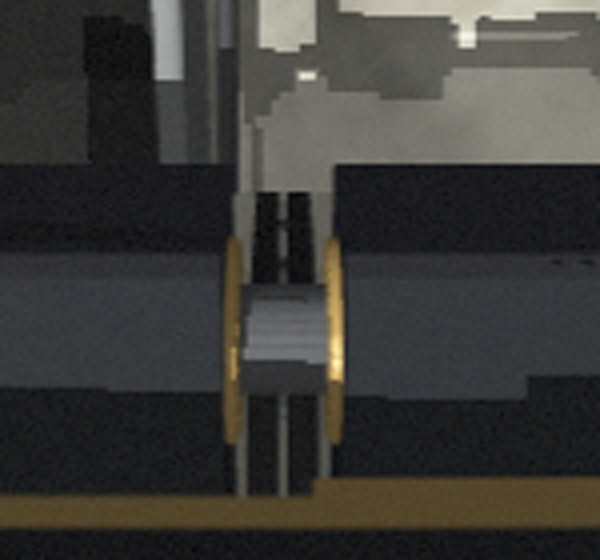

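```bash
python3 -m pendant '[0.25,0,0.18,0,0,0,0,0.5,0,0.36,0,0,0,0,0.75,0,0.54,0,0,0,0,1,0,0.7,0,0,0,0,1,0,0.7,0,0,0,0]';python3 -m pendant '[0.25,0,0.17,0,0,0,0,0.5,0,0.34,0,0,0,0,0.75,0,0.5,0,0,0,0,1,0,0.65,0,0,0,0,1,0,0.65,0,0,0,0]'; python3 - <<'E'
from h import *
st=sensors.state(); print(st['tool_pos'],st['wrist_force'])
n=eyes.snapshot('scene'); cv2.imwrite('pics/scene9c.png',cv2.resize(n['img'][150:300,300:450,::-1],None,fx=4,fy=4,interpolation=cv2.INTER_CUBIC))
n=eyes.snapshot('top'); cv2.imwrite('pics/top9c.png',cv2.resize(n['img'][130:280,280:450,::-1],None,fx=4,fy=4,interpolation=cv2.INTER_CUBIC))
E
```

```text
time: 17.35
tool_pos: [561.5, 123.9, 115.5]
ee_rot: [0.707, 0.0, 0.707, -0.0]
wrist_force: [-2.2, 0.1, 3.1]
width: 0.3
time: 17.77
tool_pos: [565.2, 123.9, 109.3]
ee_rot: [0.706, 0.0, 0.708, -0.0]
wrist_force: [-32.4, 4.1, 38.9]
width: 0.2
[565.22586164 123.93967238 109.26594876] [-32.424649     4.14559828  38.86295179]
```

View pics/top9c.png

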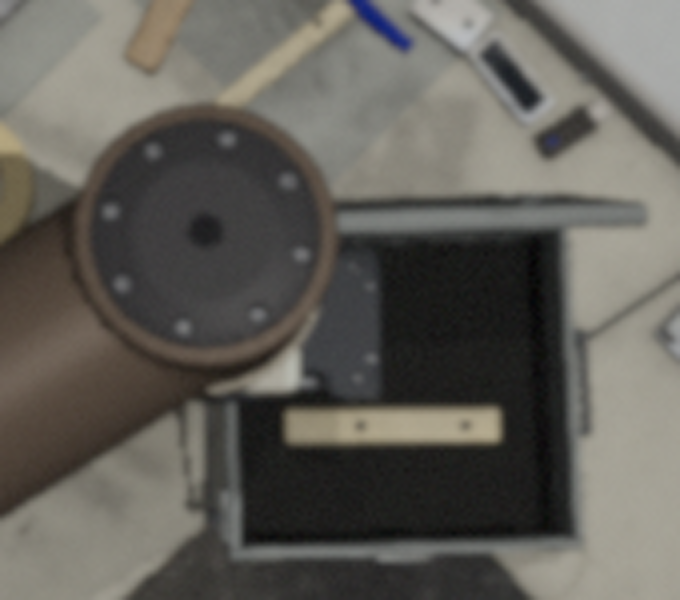

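View pics/scene9c.png

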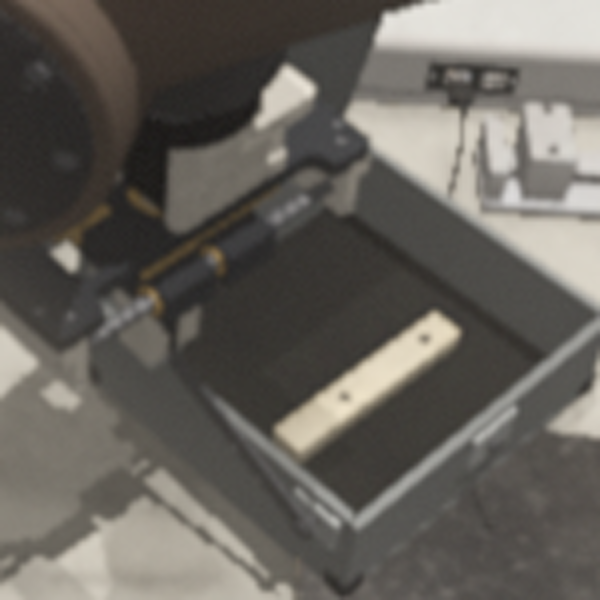

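The lid has leaned over, so the knee folded, but the force jumped to 50 N: the lid seems to be against the gripper. I'll back off the way I came.

```bash
python3 -m pendant '[-0.3,0,-0.5,0,0,0,0,-0.8,0,-1.2,0,0,0,0,-1.5,0,-2.2,0,0,0,0,-2.5,0,-3.5,0,0,0,0,-2.5,0,-5,0,0,0,0,-2.5,0,-5,0,0,0,0]'; python3 - <<'E'
from h import *
st=sensors.state(); print(st['tool_pos'],st['wrist_force'],st['joint_positions'])
for nm in ['scene','top']:
    n=eyes.snapshot(nm); save(n,nm+'10')
    for q in ['thumb_tab','lid_edge','stay_foot','hinge_line']:
      for p in eyes.pinpoint(n,q)[:2]: print(nm,q,p)
E
```

```text
time: 18.37
tool_pos: [515.9, 123.7, 131.6]
ee_rot: [0.707, 0.0, 0.707, 0.0]
wrist_force: [-0.4, -0.3, -0.5]
width: 0.4
[515.85343747 123.68545708 131.56445521] [-0.40735234 -0.3082053  -0.49861908] [ 6.04889411e-01  2.06795716e-01 -4.35954033e-01 -6.22549191e-04
 -9.27733174e-01 -2.17565667e+00]
scene stay_foot {'position': [280.2, 375.0], 'conf': 0.73}
top lid_edge {'position': [224.9, 377.8], 'conf': 0.72}
top lid_edge {'position': [186.6, 389.6], 'conf': 0.63}
top stay_foot {'position': [261.5, 331.1], 'conf': 0.78}
top hinge_line {'position': [174.6, 269.7], 'conf': 0.69}
top hinge_line {'position': [186.3, 378.3], 'conf': 0.68}
```

View pics/scene10.png

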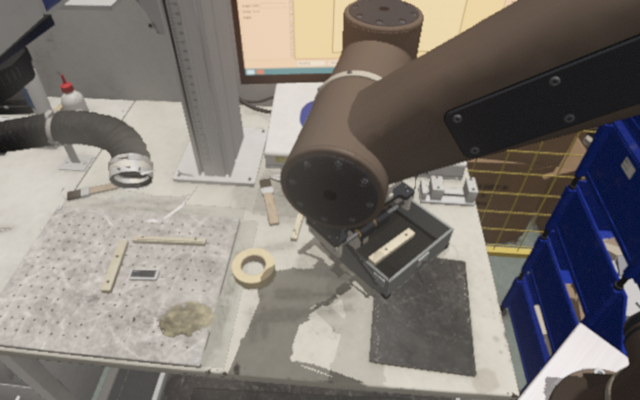

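View pics/top10.png

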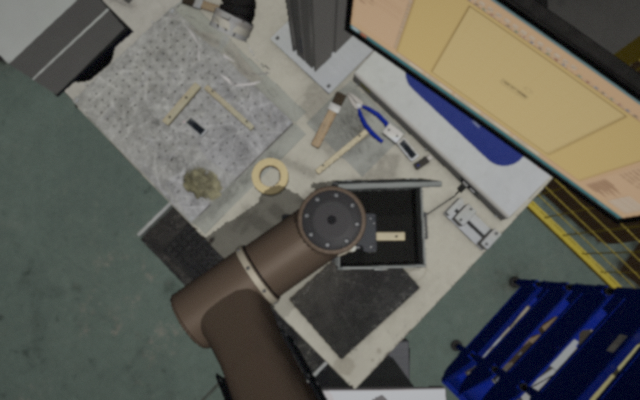

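```bash
python3 - <<'E'
from h import *
n=eyes.snapshot('top')
for a in np.arange(-.02,.6,.06):
    e=(643-206*np.sin(a)+6*np.cos(a),2,65+206*np.cos(a)+6*np.sin(a)); print(round(a,2),proj(n,e).round(1))
cv2.imwrite('pics/top10c.png',cv2.resize(n['img'][160:280,300:450,::-1],None,fx=5,fy=5,interpolation=cv2.INTER_CUBIC))
E
```

```text
-0.02 [164.2 388.5]
0.04 [170.3 388.6]
0.1 [176.4 388.8]
0.16 [182.6 388.8]
0.22 [188.8 388.9]
0.28 [194.9 388.9]
0.34 [201.  388.8]
0.4 [207.  388.7]
0.46 [212.8 388.5]
0.52 [218.5 388.3]
0.58 [224. 388.]
```

View pics/top10c.png

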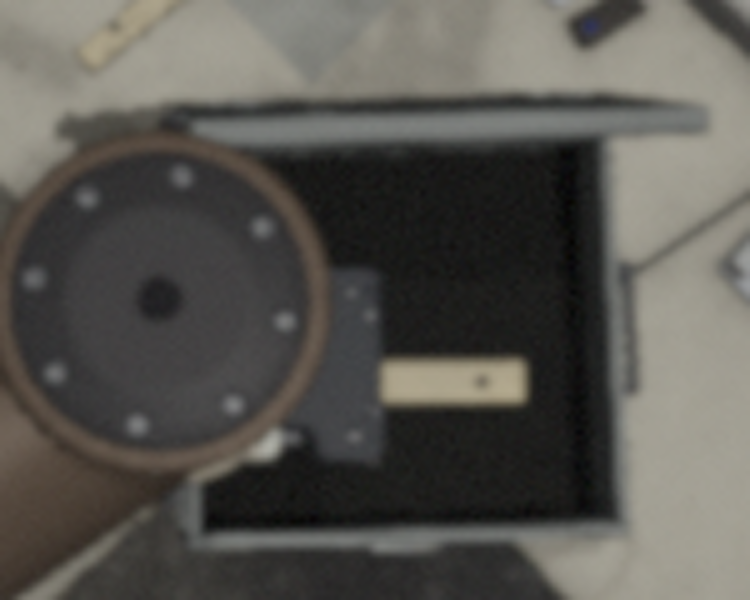

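Top view: the lid edge is now at row 184, which means about 0.17 rad of lid tilt and, by the stay geometry, a knee angle near 0.9 rad. The stay is broken and the lid still stands. Next I go up, over, and behind the lid.

```bash
python3 -m pendant '[-3.5,0,0,0,0,0,0,-7,0,0,0,0,0,0,-10.5,0,0,0,0,0,0,-14,0,0,0,0,0,0,-17.5,0,0,0,0,0,0,-21.5,-1,0,0,0,0,0,-21.5,-3,2.5,0,0,0,0,-21.5,-5,5,0,0,0,0,-21.5,-7,7.5,0,0,0,0,-21.5,-9,10,0,0,0,0,-21.5,-11,12.5,0,0,0,0,-21.5,-12.2,15,0,0,0,0,-21.5,-12.2,15,0,0,0,0,-21.5,-12.2,15,0,0,0,0]'; python3 - <<'E'
from h import *
st=sensors.state(); print(st['tool_pos'],st['wrist_force'],st['joint_positions'],q2R(st['ee_rot']).round(3).tolist())
for nm in ['scene','top','wrist']:
    n=eyes.snapshot(nm); save(n,nm+'11')
    for q in ['thumb_tab','lid_edge','hinge_line']:
      for p in eyes.pinpoint(n,q)[:2]: print(nm,q,p)
E
```

```text
time: 20.08
tool_pos: [668.7, 0.9, 344.1]
ee_rot: [0.706, 0.001, 0.708, -0.001]
wrist_force: [-0.3, 1.1, -0.8]
width: 0.3
[668.71248032   0.94965523 344.11258871] [-0.30111491  1.09236528 -0.81393929] [ 2.92183833e-01  3.05328861e-01  1.96449532e-01 -2.41167210e-04
 -1.46469655e+00 -1.86525283e+00] [[-0.003, 0.002, 1.0], [-0.001, 1.0, -0.002], [-1.0, -0.001, -0.003]]
scene thumb_tab {'position': [230.9, 336.1], 'conf': 0.95}
scene lid_edge {'position': [134.3, 373.5], 'conf': 0.81}
scene hinge_line {'position': [202.4, 353.8], 'conf': 0.87}
top lid_edge {'position': [184.6, 389.7], 'conf': 0.85}
top hinge_line {'position': [185.3, 376.5], 'conf': 0.71}
top hinge_line {'position': [226.1, 375.8], 'conf': 0.58}
wrist thumb_tab {'position': [100.4, 414.3], 'conf': 0.61}
wrist lid_edge {'position': [136.5, 322.0], 'conf': 0.83}
wrist hinge_line {'position': [151.7, 320.6], 'conf': 0.88}
```

View pics/scene11.png

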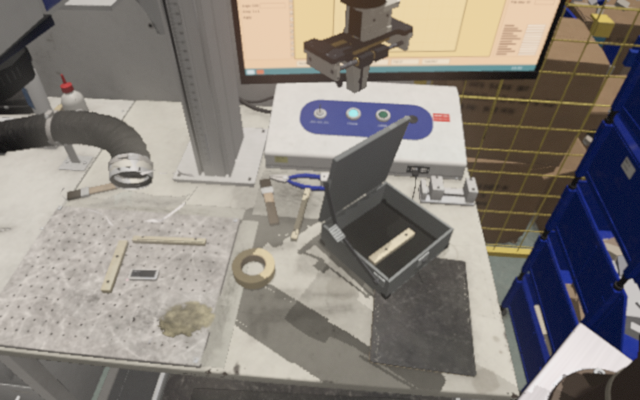

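View pics/wrist11.png

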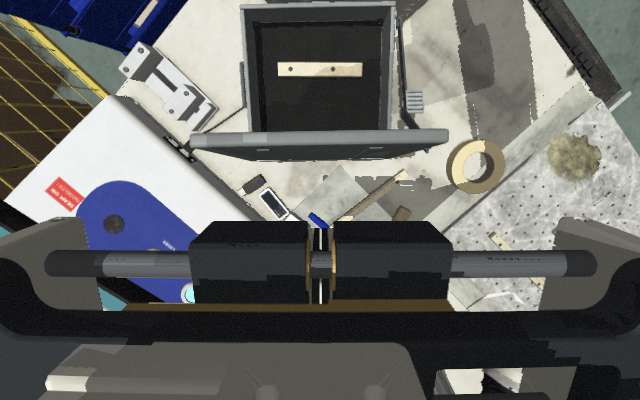

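The stay is visibly folded (tab at (336,231) in the scene view) and the lid leans with its edge at about (373,134). I'll lower the closed fingers behind it.

```bash
python3 -m pendant '[3.5,0,0,0,0,0,0,7,0,0,0,0,0,0,10,0,0,0,0,0,0,10.6,0,0,0,0,0,0,10.6,0,-1,0,0,0,0,10.6,0,-2,0,0,0,0,10.6,0,-2,0,0,0,0]'; python3 - <<'E'
from h import *
st=sensors.state(); p=st['tool_pos'];print(p,st['wrist_force'])
r=175
for a in np.arange(.18,1.6,.06):
    c=np.array([643-r*np.sin(a)+12*np.cos(a)+9.5, 65+r*np.cos(a)+12*np.sin(a)])
    print(round(a,2),c.round(1),'rows x,z:',((p[2]-c[1])/10).round(1),((c[0]-p[0])/10).round(1))
E
```

```text
time: 21.27
tool_pos: [647.3, 2.0, 242.9]
ee_rot: [0.708, 0.0, 0.706, 0.0]
wrist_force: [-1.3, -0.1, 1.5]
width: 0.4
[647.2989525    1.98256483 242.94290992] [-1.28160332 -0.09311495  1.54396031]
0.18 [633.  239.3] rows x,z: 0.4 -1.4
0.24 [622.6 237.8] rows x,z: 0.5 -2.5
0.3 [612.2 235.7] rows x,z: 0.7 -3.5
0.36 [602.1 233. ] rows x,z: 1.0 -4.5
0.42 [592.1 229.7] rows x,z: 1.3 -5.5
0.48 [582.3 225.8] rows x,z: 1.7 -6.5
0.54 [572.8 221.3] rows x,z: 2.2 -7.4
0.6 [563.6 216.2] rows x,z: 2.7 -8.4
0.66 [554.7 210.6] rows x,z: 3.2 -9.3
0.72 [546.1 204.5] rows x,z: 3.8 -10.1
0.78 [538.  197.8] rows x,z: 4.5 -10.9
0.84 [530.2 190.7] rows x,z: 5.2 -11.7
0.9 [522.9 183.2] rows x,z: 6.0 -12.4
0.96 [516.  175.2] rows x,z: 6.8 -13.1
1.02 [509.7 166.8] rows x,z: 7.6 -13.8
1.08 [503.8 158.1] rows x,z: 8.5 -14.3
1.14 [498.5 149. ] rows x,z: 9.4 -14.9
1.2 [493.7 139.6] rows x,z: 10.3 -15.4
1.26 [489.6 129.9] rows x,z: 11.3 -15.8
1.32 [486.  120.1] rows x,z: 12.3 -16.1
1.38 [483. 110.] rows x,z: 13.3 -16.4
1.44 [480.6  99.7] rows x,z: 14.3 -16.7
1.5 [478.8  89.3] rows x,z: 15.4 -16.9
1.56 [477.6  78.9] rows x,z: 16.4 -17.0
```

```bash
python3 -m pendant '[0.2,0,-0.7,0,0,0,0,0.4,0,-1.4,0,0,0,0,0.45,0,-2,0,0,0,0,0.55,0,-2.5,0,0,0,0,0.6,0,-3,0,0,0,0,0.7,0,-3.5,0,0,0,0,0.85,0,-4,0,0,0,0,1,0,-4.5,0,0,0,0]'; python3 -m pendant '[0.15,0,-0.5,0,0,0,0,0.3,0,-1,0,0,0,0,0.5,0,-1.5,0,0,0,0,0.7,0,-2,0,0,0,0,0.95,0,-2.5,0,0,0,0,1.2,0,-2.9,0,0,0,0]';  python3 - <<'E'
from h import *
st=sensors.state(); print(st['tool_pos'],st['wrist_force'])
for nm in ['scene']:
    n=eyes.snapshot(nm); save(n,nm+'12')
E
```

```text
time: 21.93
tool_pos: [602.7, 1.9, 230.3]
ee_rot: [0.707, 0.0, 0.707, -0.0]
wrist_force: [2.9, -0.4, 3.3]
width: 0.5
time: 22.43
tool_pos: [573.2, 2.0, 217.7]
ee_rot: [0.707, 0.0, 0.707, -0.0]
wrist_force: [1.4, -1.4, 2.2]
width: 0.4
[573.20048307   1.96103795 217.71097094] [ 1.42345678 -1.43650739  2.21229217]
```

View pics/scene12.png

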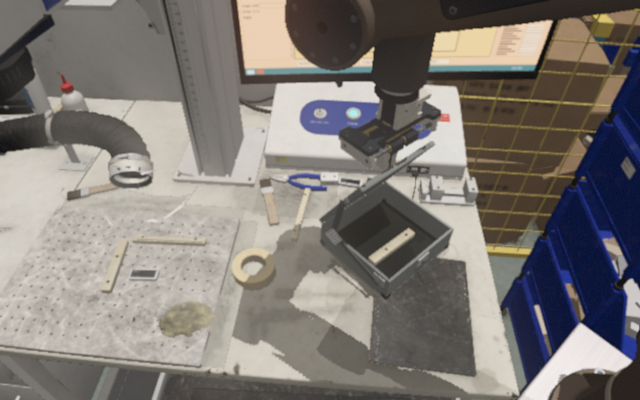

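The lid follows the fingers with a few newtons. I'll continue along the arc.

```bash
python3 -m pendant '[0.5,0,-1,0,0,0,0,1,0,-1.9,0,0,0,0,1.6,0,-2.7,0,0,0,0,2.3,0,-3.5,0,0,0,0,3,0,-4.3,0,0,0,0,3.8,0,-5,0,0,0,0,4.6,0,-5.7,0,0,0,0,5.4,0,-6.4,0,0,0,0,5.4,0,-6.4,0,0,0,0]'; python3 -m pendant '[0.9,0,-0.5,0,0,0,0,1.8,0,-1.1,0,0,0,0,2.7,0,-1.6,0,0,0,0,3.7,0,-2,0,0,0,0,4.7,0,-2.3,0,0,0,0,5.5,0,-2.6,0,0,0,0,5.5,0,-2.6,0,0,0,0]';  python3 - <<'E'
from h import *
st=sensors.state(); print(st['tool_pos'],st['wrist_force'])
for nm in ['scene']:
    n=eyes.snapshot(nm); save(n,nm+'13')
E
```

```text
time: 23.23
tool_pos: [507.5, 1.9, 162.3]
ee_rot: [0.706, 0.0, 0.708, -0.0]
wrist_force: [-0.8, -0.1, -0.7]
width: 0.5
time: 23.82
tool_pos: [481.8, 1.6, 107.0]
ee_rot: [0.706, -0.0, 0.708, -0.001]
wrist_force: [-1.7, -0.1, -0.3]
width: 0.6
[481.84270593   1.56655304 106.98144044] [-1.66913054 -0.14381998 -0.28916275]
```

View pics/scene13.png

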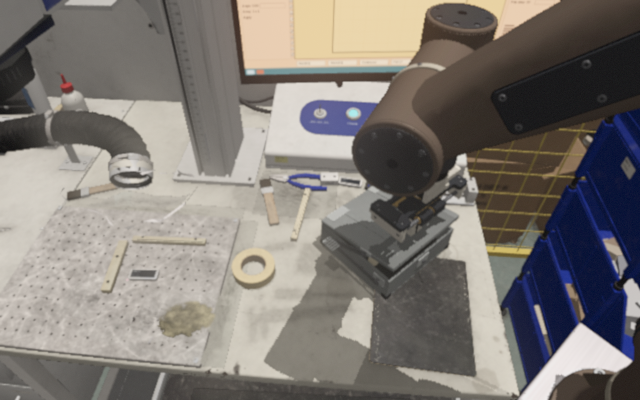

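The lid is nearly down. I'll press it the rest of the way slowly.

```bash
python3 -m pendant '[0.6,0,-0.1,0,0,0,0,1.2,0,-0.2,0,0,0,0,1.8,0,-0.3,0,0,0,0,2.3,0,-0.4,0,0,0,0,2.3,0,-0.4,0,0,0,0]'; python3 -m pendant '[0.2,0,0,0,0,0,0,0.4,0,0,0,0,0,0,0.6,0,0,0,0,0,0,0.6,0,0,0,0,0,0]'
```

```text
time: 24.28
tool_pos: [479.1, 1.8, 84.9]
ee_rot: [0.706, 0.0, 0.708, -0.0]
wrist_force: [-0.1, 0.1, 0.2]
width: 0.3
time: 24.62
tool_pos: [479.8, 2.0, 79.8]
ee_rot: [0.707, 0.0, 0.707, -0.0]
wrist_force: [0.3, 0.0, -1.2]
width: 0.3
```

```bash
python3 -m pendant '[0.1,0,0,0,0,0,0,0.2,0,0,0,0,0,0,0.3,0,0,0,0,0,0,0.3,0,0,0,0,0,0]';  python3 -m pendant '[0.1,0,0,0,0,0,0,0.15,0,0,0,0,0,0,0.15,0,0,0,0,0,0]'; python3 - <<'E'
from h import *
n=eyes.snapshot('scene'); cv2.imwrite('pics/scene14c.png',cv2.resize(n['img'][170:310,300:470,::-1],None,fx=4,fy=4,interpolation=cv2.INTER_CUBIC))
E
```

```text
time: 24.95
tool_pos: [480.1, 2.0, 77.3]
ee_rot: [0.707, -0.0, 0.707, -0.0]
wrist_force: [-0.1, -0.6, 1.8]
width: 0.5
time: 25.2
tool_pos: [480.1, 2.0, 77.1]
ee_rot: [0.707, -0.0, 0.707, 0.0]
wrist_force: [-8.3, 0.7, 19.2]
width: 0.3
```

View pics/scene14c.png

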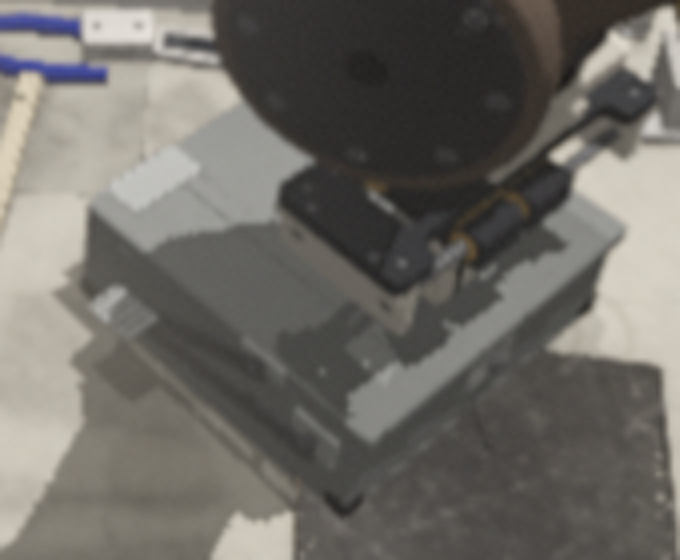

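There is a firm stop at 19–21 N with the tip at 77 mm, which is the stated shut height. I'll retract and check.

```bash
python3 -m pendant '[-0.5,0,0,0,0,0,0,-3,0,0,0,0,0,0,-6.5,0,0,0,0,0,0,-10,0,0,0,0,0,0,-14,0,0,0,0,0,0,-18,0,0,0,0,0,0,-22,-2,0,0,0,0,0,-22,-5,0,0,0,0,0,-22,-9,0,0,0,0,0,-22,-13,0,0,0,0,0,-22,-17,0,0,0,0,0,-22,-20,0,0,0,0,0,-22,-20,0,0,0,0,0,-22,-20,0,0,0,0,0]'; python3 - <<'E'
from h import *
st=sensors.state(); print(st['tool_pos'],st['wrist_force'])
for nm in ['scene','top','wrist']:
    n=eyes.snapshot(nm); save(n,nm+'15')
    for q in ['lid_edge','hinge_line','long_bar','tape','short_bar_mid','thumb_tab']:
      for p in eyes.pinpoint(n,q)[:1]: print(nm,q,p,onz(n,p['position'],{'lid_edge':71,'hinge_line':65}.get(q,0),st).round(0))
n=eyes.snapshot('scene')
for a in [1.3,1.4,1.5,1.55]:
    A=a+.0175
    f=lambda y,d:proj(n,(643-206*np.sin(A)+d*np.cos(A),y,65+206*np.cos(A)+d*np.sin(A))).round(1)[::-1]
    print(a,'top edge L/R',f(107,12),f(-103,12))
cv2.imwrite('pics/scene15c.png',cv2.resize(n['img'][170:310,300:470,::-1],None,fx=4,fy=4,interpolation=cv2.INTER_CUBIC))
E
```

```text
time: 26.42
tool_pos: [479.5, -199.5, 295.0]
ee_rot: [0.707, 0.001, 0.707, -0.001]
wrist_force: [0.1, -0.5, 0.7]
width: 0.5
[ 479.48766362 -199.49238049  295.04522578] [ 0.09635707 -0.47678589  0.67625165]
scene lid_edge {'position': [251.0, 428.6], 'conf': 0.66} [438.  -9.  71.]
scene hinge_line {'position': [200.5, 355.0], 'conf': 0.74} [644.   2.  65.]
scene long_bar {'position': [214.1, 300.4], 'conf': 0.68} [739.  87.   0.]
scene tape {'position': [269.6, 253.7], 'conf': 0.56} [676. 267.   0.]
scene thumb_tab {'position': [245.2, 329.0], 'conf': 0.59} [623.  98.   0.]
top lid_edge {'position': [273.1, 381.6], 'conf': 0.56} [432.  -2.  71.]
top hinge_line {'position': [187.6, 377.4], 'conf': 0.89} [635.   3.  65.]
top tape {'position': [175.3, 270.3], 'conf': 0.88} [678. 266.   0.]
top short_bar_mid {'position': [270.2, 381.1], 'conf': 0.24} [438.  -9.   0.]
top thumb_tab {'position': [208.6, 326.1], 'conf': 0.59} [592. 126.   0.]
wrist lid_edge {'position': [144.7, 471.7], 'conf': 0.71} [440.  -1.  71.]
wrist hinge_line {'position': [281.0, 452.7], 'conf': 0.91} [643.  -0.  65.]
wrist long_bar {'position': [304.1, 477.6], 'conf': 0.58} [729.  84.   0.]
wrist thumb_tab {'position': [243.0, 532.7], 'conf': 0.66} [611. 163.   0.]
1.3 top edge L/R [390.2 261.4] [459.7 208.2]
1.4 top edge L/R [391.  269.6] [459.5 216.2]
1.5 top edge L/R [390.9 277. ] [458.5 223.6]
1.55 top edge L/R [390.5 280.4] [457.7 227. ]
```

View pics/scene15c.png

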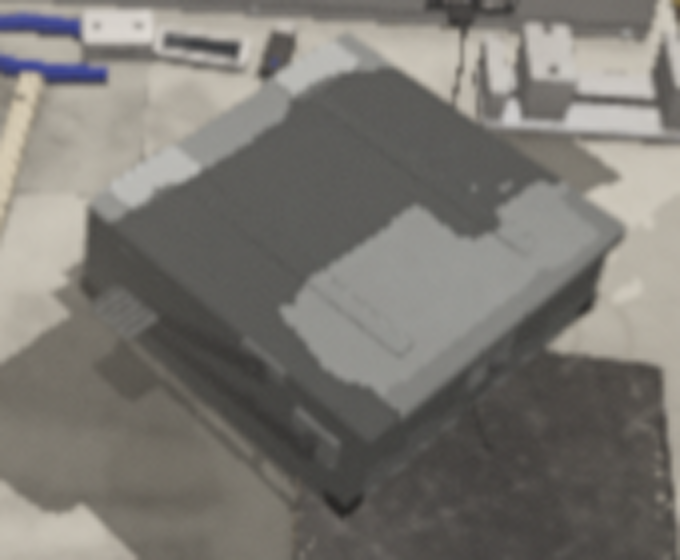

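View pics/top15.png

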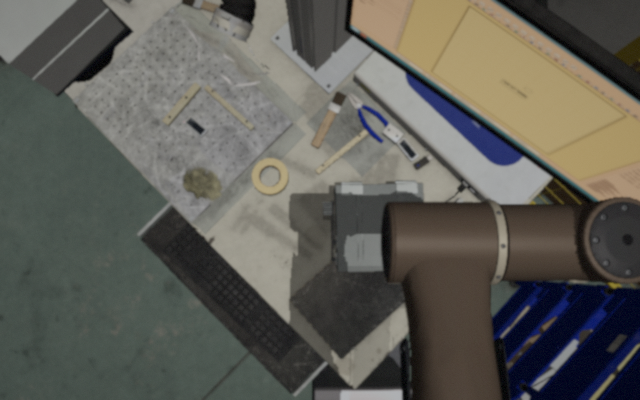

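The lid's top front corners show at about (392,280) and (455.5,228). A fully shut lid (1.55) predicts (390.5,280) and (458,227). The tape and long bar are where they were. I'm handing in.

```bash
python3 -c "
from rig import order,sensors
print(order.finish_job()); print(sensors.state()['time'])"
```

```text
the job is handed in; nothing more can be done
None
the job is handed in; nothing more can be done
```

The short bar is in the chest, the stay is broken at its knee, and the lid is shut. I handed the job in after about 26.6 s; the hand-in gives no verdict.

- **Short bar:** I gripped it, lowered it onto the mat until about 4 N of contact, then released it. The pictures afterwards showed it flat, with its centre near (520, 3) mm.
- **Stay:** I pressed the thumb tab with closed fingers. The top view then put the lid at about 0.17 rad, and the stay geometry gives a knee angle of about 0.9 rad. That is a calculation, not a direct reading, but the pictures clearly show it folded.
- **Lid:** I drew it over from behind with a few newtons and pressed it onto a firm stop, about 21 N with the fingertip at 77 mm. After I withdrew, its front corners matched a fully shut lid to within about 3 pixels.
- **Long bar and tape:** Neither moved by more than the measuring error of a few millimetres.

**Open doubt:** the wrist force rose briefly to about 51 N at the end of the tab press, probably because the leaning lid met the gripper body. I backed off at once. I could not measure how much of that force was on the lid or on the gripper body, so I cannot rule out that it passed the 40 N body limit.

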